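# Refit a gas ring's trim ring and knob, and hold the knob pressed in

## Robot

A 7-joint arm with a two-finger parallel gripper is mounted at the origin on a cart in front of the work surface, level with it; the furniture and walls round the work are solid. World frame = base frame: x ahead of the robot, y to its left, z up, the work surface at z = 0. Lengths are in m, angles in rad, forces in N, time in s.
With the tool pointing down it reaches from about 0.425 to 0.925 m from the base axis. Payload 6.8 kg.
Tool frame: the origin (TCP) lies at the very end of the fingers, on their centre line; the grasp point (between the pads) lies 19 mm behind it; z points along the fingers, y is the line along which they close (so a half turn about z gives the same grasp; the last joint's range is limited). The gripper opens to 85 mm and grips with 20 to 120 N. Pads are 22 mm wide; open, the fingers measure 114 mm over their backs; the gripper's body (76 mm by 85 mm) begins 54 mm behind the grasp point. The pads swing forward as they close: fully open they stand 13 mm farther back than shut.
Start: joints at [-1.391, 0.477, 0.022, 1.555, -0.011, 1.109, -0.083], TCP at [0.192, 0.647, 0.231] pointing down, gripper open.
Joint ranges: [-2.96, 2.96], [-0.34, 2.1], [-1.41, 1.46], [0.24, 2.44], [-1.37, 4.51], [0.17, 1.92], [-2.96, 2.96]. Speed limits (rad/s): [2.39, 2.39, 3.14, 3.14, 3.14, 3.14, 3.14].

## Interface

Orientations are given as a unit quaternion [w, x, y, z].
In Python, from station import bot gives the robot as it stands.
- The arm moves only by the tool jog_arm, never from a script. Its argument "motion" is a list of rows, each a list of 7 numbers: the turn, a rotation vector about the tool's x, y, z in rad, then the shift along the tool's x, y, z in mm, then the finger opening in mm, from 0 to 85.4. A call has 1 to 10 rows; each row is the pose to reach, as a shift and turn from the pose commanded when the call began, along the tool's axes at that moment; what a row does not reach only later rows make up. A row lasts 1/8 s, in which the tool goes at most 62.5 mm and 10.7 degrees, less where a joint would pass 70% of its speed; a pose out of reach is approached as far as the arm can. A call with a gripper value outside its range is refused whole. The fingers move at their own pace and stop on an object; "grip_force" is the grip in N (left out, the last holds). Time passes only in rows, so rows that repeat a pose let the fingers close. It gives the time, the measured TCP pose, the force, the opening and the grip force at its end, in the units of the state.
- bot.get_obs(): the state, without advancing time (a new reading comes with each control period).
- bot.read_camera(name): name is "side" or "top" or "wrist"; returns a dict with "pixels" (480x640x3 uint8, red, green, blue), "camera_matrix" (3x3 intrinsics, pixels), "distortion" ([k1, k2, p1, p2, k3] as OpenCV has them; the pictures are not rectified), "T" (4x4, takes a point from camera to world coordinates); the wrist camera has in their place "tool_from_camera" (4x4, takes a point from camera to tool coordinates, whose origin is the TCP and whose axes are the flange's). Camera axes: x right, y down, z forward; pixel columns grow to the right and rows downward; lengths in m; the calibration is good to about 2 mm. A picture is of the moment at which its call begins: read the wrist's pose just before it. There is no depth.
- bot.hand_in(): hands the job in; it is judged then, once.
Trained networks look in a picture, given as the dict that the camera call returned (one of the last four; its "shot" number tells which), for a name from the list of things; names that differ only in an ending like _2 or _b are one class to them, and where a whole thing is asked for, a point or a joint stands for the part that bears it (a point fixed in the world has none). Each returns a list of dicts, best first, with "score" (0 to 1); they miss things now and then, are a little off and sometimes report something else, mostly with a low value. They report only what shows in the picture. A call takes as long as a camera call. They do not tell look-alikes from the thing itself.
- bot.spot_in(thing, picture): "xy" ([column, row] in pixels, amid what is visible of it).
- bot.tip_of(thing, picture): "xy" ([column, row] in pixels: a listed point, or the origin of a listed thing).
The state is a dict: "t": time; "q": joint angles; "joint_vel": joint speeds; "joint_torque": joint torques, N m; "eef_pos": TCP position; "tool_rot": TCP orientation; "contact_force": force on the tool from outside, world axes, zero at the start; "torque": the same for the moment, N m; "gripper_width": opening from 0.0 (shut) to 1.0 (fully open); "grasp_force": force on a finger pad.
Only numpy, scipy, OpenCV 4.12 (cv2) and the standard library are available. Lean on these libraries where they do the work, as an engineer would, in place of code of your own. Each camera call takes 0.05 s, during which the arm holds its last target. There are 200 camera calls.

## Task

Put the small gas ring's control back together: first set the loose metal trim ring over the bare D-shaped spindle and press it down flat on the top plate, let go of it, then turn the black knob so that its red pointer faces the burner like the red mark on the plate, and push it fully home on the spindle. Then press the knob in against its spring, as one does while a flame catches, and finish still holding it pressed well down with the fingers. Leave the moka pot, salt shaker, spice jar, cup and pepper alone.

Things in the scene. Friction and masses are not known exactly. Their poses are not given: they have to be found in the camera images.
- hob: Fixed table-top gas ring, white, 215 x 190 mm, steel top plate 50 mm above the worktop. Origin under the spindle axis at worktop height; x level, from spindle to burner; z up. Reaches from 50 mm before the spindle axis to 165 mm beyond. A boss 21 mm across (chamfered to 17), 5 mm high, stands round the spindle. A red mark on the plate lies 31 to 43 mm from the axis on the x side.
- burner (a point): Centre of the burner, on the plate, 94 mm from the spindle along the gas ring's x. Its pan supports reach 61 mm from there and up to 69 mm above the worktop.
- spindle_tip (a point): Centre of the end of the upright brass spindle, which does not turn; 28 mm above the top plate (78 mm above the worktop) when not pressed. Axes as the gas ring's. Shaft of 12 mm diameter with one flat along its length, 3 mm from the axis, facing the gas ring's x (the burner); the last 3 mm taper to 62 %.
- spindle (a joint): How far the spindle is pressed in (downward), m: 0 free, 0.005 fully in. A spring resists with 4 N at the start and 8 N at the full 5 mm; it comes back up when let go.
- knob_center (a point): Black knob upright on the worktop, 36 mm high, about 60 g; point on its axis, 18 mm up. Skirt 40 mm across, 13.5 mm high; above it a bar grip 38 mm long (x), 14 mm thick (y). x along the red pointer, z up. D bore underneath, 15 mm deep, 13.4 mm wide, flat 3.7 mm from the axis on the pointer side: fits only with the pointer to the burner. Home, its underside is 15 mm below the spindle end, clear of the ring.
- trim_center (a point): Loose flat metal trim ring lying on the worktop: 56 mm outer and 24 mm hole diameter, 8 mm thick; this point is at its centre, half-way up. z up; it may be turned any way. It fits round the boss with its underside on the top plate. About 50 g.
- moka: Steel moka pot with black handle, 107 x 169 x 189 mm, bystander; origin under its centre.
- salt: White salt shaker, 44 mm diameter, 90 mm high, bystander; origin under its centre.
- spice: Spice jar with red cap, 41 mm diameter, 105 mm high, bystander; origin under its centre.
- cup: White cup, 76 x 100 x 62 mm, bystander; origin under its centre.
- pepper: Red bell pepper, 65 mm diameter, 70 mm high, bystander; origin under its centre.
There are look-alikes about, which are no part of the job. Of the things shaped like the part that bears knob_center, the black one is meant.

How it is judged:
On the way, in this order (a step that is already met when the one before it is completed fails the run):
1. the trim ring lies flat round the spindle and is pressed down on the plate (horizontal distance between trim_center and spindle_tip below 0.004 m and z of trim_center in the frame of hob between 0.05 and 0.056 m and angle between trim_center's own z axis and vertical below 0.06 rad and contact force between trim and hob above 2.5 N), for 0.1 s.
2. the trim ring is let go, lying flat (horizontal distance between trim_center and spindle_tip below 0.004 m and z of trim_center in the frame of hob between 0.05 and 0.056 m and angle between trim_center's own z axis and vertical below 0.06 rad and contact force between the fingers and trim below 0.1 N and contact force between trim and hob below 1.5 N), for 0.1 s.
3. the knob is home on the spindle, pointer to the burner, the ring still flat (horizontal distance between trim_center and spindle_tip below 0.004 m and z of trim_center in the frame of hob between 0.05 and 0.056 m and angle between trim_center's own z axis and vertical below 0.06 rad and horizontal distance between knob_center and spindle_tip below 0.003 m and z of knob_center in the frame of spindle_tip below 0.0055 m and angle between the x axis of knob_center and the x axis of hob, either way round below 0.2 rad and x of burner in the frame of knob_center above 0.05 m and angle between knob_center's own z axis and vertical below 0.1 rad), for 0.1 s.
At the end, for the whole second after the job is handed in: Through the last second the fingers hold the knob pressed: spindle over 3 mm in (over 3 N), knob upright, within 3 mm of the axis, home to 2.5 mm, pointer within 0.2 rad of the burner direction; trim ring untouched, flat on the plate (2 mm, 0.06 rad) and within 4 mm of centre (all of step 3 and value of joint spindle above 0.003 m and contact force between the fingers and knob above 1 N and contact force between knob and hob above 3 N and contact force between the fingers and trim below 0.1 N); the arm keeps its last pose, push and grip.
It fails at once if the moka pot is disturbed (moved more than 20 mm) (distance of moka from where it was at the start of the episode above 0.02 m).
It fails at once if the salt shaker is disturbed (moved more than 20 mm) (distance of salt from where it was at the start of the episode above 0.02 m).
It fails at once if the spice jar is disturbed (moved more than 20 mm) (distance of spice from where it was at the start of the episode above 0.02 m).
It fails at once if the cup is disturbed (moved more than 20 mm) (distance of cup from where it was at the start of the episode above 0.02 m).
It fails at once if the red pepper is disturbed (moved more than 20 mm) (distance of pepper from where it was at the start of the episode above 0.02 m).
It also fails if it takes over 58 s, if anything falls off the work surface, if the arm or the gripper's body presses on something with over 40 N, if the wrist force passes 120 N, or if a joint passes its speed limit or range.

## Working session

There is one attempt and no reset: what is moved stays moved. The work goes in short steps, Python scripts to look and compute and a tool call to move; the robot and the scene stay as the last step left them, time stands still between calls to the robot, and variables do not carry over. Pictures are saved under pics/ and viewed, at most 10 in all, crops included, and the job is handed in when it is done.

Besides the shell and the picture viewer there is one more tool, called after ">>>" by a JSON object that holds its "op" and its "data", one argument or row to a line. jog_arm: Moves the arm, as the interface text tells. Its arguments: {"type":"object","properties":{"motion":{"type":"array"},"grip_force":{"type":"number"}},"required":["motion"]}

```bash
mkdir -p pics
cat > h.py <<'E'
import numpy as np, cv2
from scipy.spatial.transform import Rotation as R
from station import bot
def TT(o):
    T=np.eye(4); q=o["tool_rot"]; T[:3,:3]=R.from_quat([q[1],q[2],q[3],q[0]]).as_matrix(); T[:3,3]=o["eef_pos"]; return T
def shot(n):
    o=bot.get_obs(); p=bot.read_camera(n)
    p["W"]=p["T"] if "T" in p else TT(o)@np.array(p["tool_from_camera"]); return p
def save(p,f): cv2.imwrite("pics/"+f,cv2.cvtColor(p["pixels"],cv2.COLOR_RGB2BGR))
def at_z(p,xy,z):
    u=cv2.undistortPoints(np.array([[xy]],float),np.array(p["camera_matrix"]),np.array(p["distortion"]))[0,0]
    W=np.array(p["W"]); d=W[:3,:3]@[u[0],u[1],1]; c=W[:3,3]; return c+d*(z-c[2])/d[2]
def proj(p,X):
    Wi=np.linalg.inv(p["W"]); return cv2.projectPoints(np.array([X],float),cv2.Rodrigues(Wi[:3,:3])[0],Wi[:3,3],np.array(p["camera_matrix"]),np.array(p["distortion"]))[0][0,0]
E
python3 - <<'E'
from h import *
np.set_printoptions(precision=3,suppress=True)
o=bot.get_obs(); print({k:np.round(v,3) for k,v in o.items()})
for c in ["top","side"]:
    p=shot(c); save(p,c+"1.png"); print(c,p["W"])
    for n,z in [("hob",0),("burner",.05),("spindle_tip",.078),("knob_center",.018),("trim_center",.004),("moka",0),("salt",0),("spice",0),("cup",0),("pepper",0)]:
        for r in bot.tip_of(n,p)[:3]: print(c,n,round(r["score"],2),np.round(r["xy"],1),at_z(p,r["xy"],z)[:2])
E
```

```text
{'t': np.float64(0.0), 'q': array([-1.391,  0.478,  0.022,  1.556, -0.011,  1.109, -0.083]), 'joint_vel': array([ 0.001,  0.   ,  0.001, -0.001,  0.001, -0.001, -0.001]), 'joint_torque': array([ -0.   , -59.644,   1.608, -28.12 ,   0.012,   0.009,  -0.   ]), 'eef_pos': array([0.191, 0.647, 0.23 ]), 'tool_rot': array([-0.   ,  0.143,  0.99 , -0.001]), 'contact_force': array([ 1.071,  0.128, -0.196]), 'torque': array([-0.005,  0.001,  0.022]), 'grasp_force': np.float64(0.0), 'gripper_width': np.float64(1.001)}
top [[-0.12  -0.973  0.2    0.258]
 [-0.993  0.118 -0.018  0.063]
 [-0.006 -0.2   -0.98   1.467]
 [ 0.     0.     0.     1.   ]]
top hob 0.93 [333.5 269.3] [0.445 0.003]
top burner 0.86 [342.  240.1] [ 0.528 -0.033]
top burner 0.68 [211.5 223.5] [0.632 0.374]
top knob_center 0.69 [409.3 259. ] [ 0.446 -0.242]
top knob_center 0.63 [434.5 245.3] [ 0.481 -0.33 ]
top knob_center 0.61 [436.2 267.7] [ 0.408 -0.323]
top trim_center 0.71 [245.2 282.9] [0.435 0.29 ]
top moka 0.71 [440.7 181. ] [ 0.698 -0.393]
top moka 0.33 [177.2 241.9] [0.597 0.501]
top salt 0.63 [394.8 195.9] [ 0.665 -0
[... 219 characters left out ...]
404 -0.444  0.799 -1.089]
 [ 0.008 -0.876 -0.483  0.785]
 [ 0.     0.     0.     1.   ]]
side hob 0.55 [286.8 281.7] [ 0.438 -0.005]
side burner 0.75 [324.7 260.7] [ 0.532 -0.025]
side spindle_tip 0.55 [286.8 253.7] [ 0.441 -0.   ]
side knob_center 0.96 [328.7 359. ] [ 0.406 -0.321]
side knob_center 0.66 [372.  352.2] [ 0.496 -0.337]
side knob_center 0.53 [324.7 333.1] [ 0.432 -0.244]
side trim_center 0.56 [250.3 227.5] [0.439 0.293]
side moka 0.78 [475.  349.8] [ 0.71 -0.4 ]
side salt 0.94 [413.7 313.6] [ 0.659 -0.242]
side spice 0.94 [328.1 220.5] [0.671 0.251]
side cup 0.57 [304.1 204.1] [0.647 0.382]
side pepper 0.58 [302.8 204.6] [0.642 0.38 ]
side pepper 0.5 [277.4 194.8] [0.593 0.48 ]
```

Run:
```python
import cv2
a=cv2.imread("pics/top1.png")[160:310,150:470]; b=cv2.imread("pics/side1.png")[190:390,230:500]
cv2.imwrite("pics/c_top.png",cv2.resize(a,None,fx=2.5,fy=2.5,interpolation=3)); cv2.imwrite("pics/c_side.png",cv2.resize(b,None,fx=2.9,fy=2.9,interpolation=3))
```

```text
(no output)
```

View pics/c_top.png

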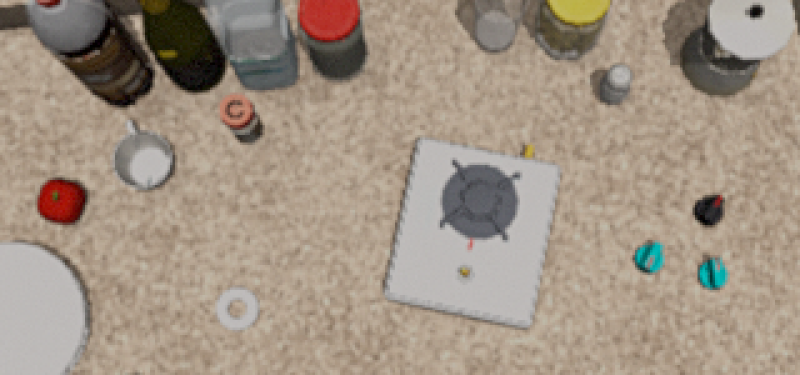

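View pics/c_side.png

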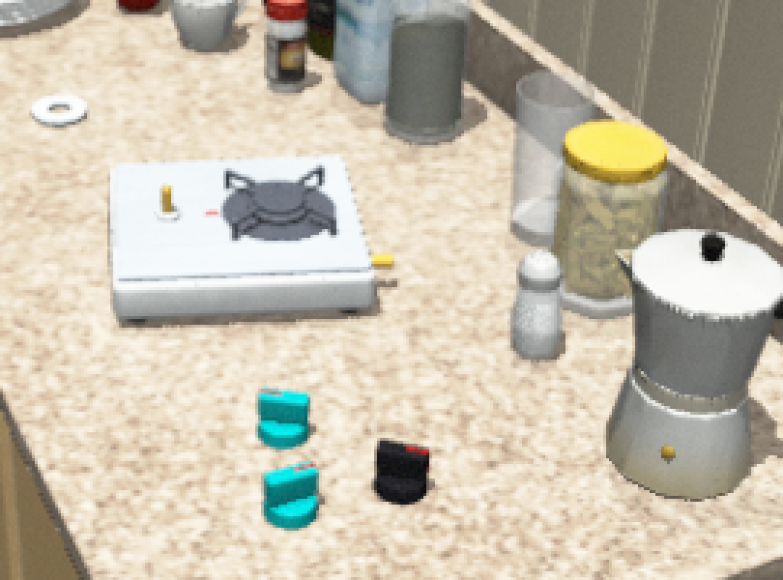

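The top crop shows the white ring at full px (245,283), the bare spindle at (335,269) and three knob shapes. Knob candidates are black (434,244), teal (410,262) and teal (435,269). I choose the black one at (434,244), near world (0.49,-0.333), with its red pointer up-right. The side crop confirms it: black at full px (368,352), teal at (328,333) and (330,360).

```bash
cat >> h.py <<'E'
def plan(X,yaw=None):
    """shift (tool mm) and turn about tool z so that tool is at X with tool y at `yaw` (rad, world angle of tool y, mod pi)"""
    T=TT(bot.get_obs()); s=T[:3,:3].T@(np.array(X)-T[:3,3])*1000
    y=np.arctan2(T[1,1],T[0,1]); d=None
    if yaw is not None:
        d=-((yaw-y+np.pi/2)%np.pi-np.pi/2)
    print("shift",np.round(s,1),"turn z",d,"ytool",round(y,4))
E
python3 - <<'E'
from h import *
p=shot("wrist"); print(np.round(p["tool_from_camera"],3),np.round(p["camera_matrix"],0))
plan([.437,.291,.16])
plan([.437,.291,.16],np.arctan2(.442-.0+.0,0)*0+np.pi/2+np.arctan2(-.029,.088))
E
```

```text
[[ 0.001 -0.96  -0.281  0.073]
 [ 1.     0.001 -0.001 -0.   ]
 [ 0.001 -0.281  0.96  -0.143]
 [ 0.     0.     0.     1.   ]] [[355.   0. 316.]
 [  0. 355. 241.]
 [  0.   0.   1.]]
shift [-336.5 -271.9   71.3] turn z None ytool 1.283
shift [-336.5 -271.9   71.3] turn z 0.030522425433485934 ytool 1.283
```

>>> {"op": "jog_arm", "data": {
  "motion": [
    [0,0,0.01,-48,-39,10,85],
    [0,0,0.03,-96,-78,20,85],
    [0,0,0.03,-144,-117,31,85],
    [0,0,0.03,-192,-155,41,85],
    [0,0,0.03,-240,-194,51,85],
    [0,0,0.03,-288,-233,61,85],
    [0,0,0.03,-336,-272,71,85],
    [0,0,0.03,-336,-272,71,85],
    [0,0,0.03,-336,-272,71,85]
  ]
}}

```text
t: 2.28
eef_pos: [0.4365, 0.2915, 0.1605]
tool_rot: [-0.0, 0.158, 0.987, 0.0]
contact_force: [0.9, 0.9, 0.1]
gripper_width: 0.995
grasp_force: 0.0
```

Run:
```python
from h import *
p=shot("wrist"); save(p,"w1.png"); print(bot.tip_of("trim_center",p),TT(bot.get_obs()).round(3))
g=p["pixels"].astype(int); W=p["W"]
pr=proj(p,[.437,.291,.004]); print(pr)
for r in bot.tip_of("trim_center",p)[:2]: X=at_z(p,r["xy"],.004); print(X); plan([X[0],X[1],.06])
```

```text
[{'xy': [315.4, 219.3], 'score': 0.64}] [[-0.951  0.31   0.     0.436]
 [ 0.31   0.951  0.001  0.293]
 [ 0.     0.001 -1.     0.161]
 [ 0.     0.     0.     1.   ]]
[316.00835452 225.32256962]
[0.43175782 0.29216949 0.004     ]
shift [  3.5  -2.  100.5] turn z None ytool 1.256
```

View pics/w1.png

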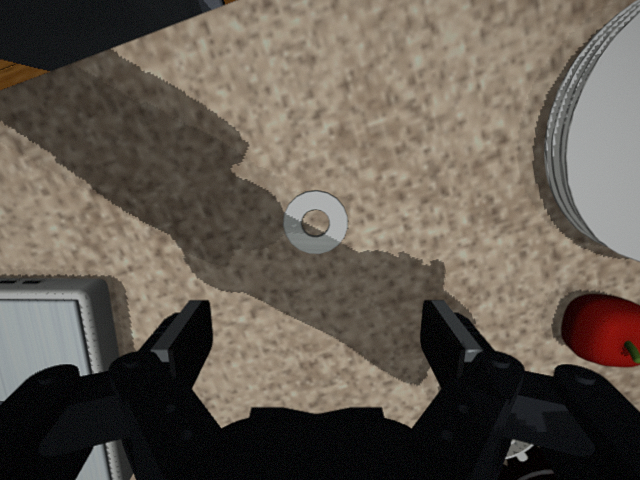

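The wrist view shows the ring at (316,222), between the fingers as expected. The plate, pepper and hob are clear of it.

>>> {"op": "jog_arm", "data": {
  "motion": [
    [0,0,0,1.5,-1,40,66],
    [0,0,0,1.5,-1,90,66],
    [0,0,0,1.5,-1,130,66],
    [0,0,0,1.5,-1,148,66],
    [0,0,0,1.5,-1,152,66],
    [0,0,0,1.5,-1,152,66]
  ]
}}

```text
t: 3.18
eef_pos: [0.4354, 0.2914, 0.0092]
tool_rot: [0.001, 0.158, 0.987, 0.001]
contact_force: [1.1, -0.0, 0.5]
gripper_width: 0.772
grasp_force: 0.0
```

Run:
```python
from h import *
p=shot("wrist"); save(p,"w2.png"); print(bot.tip_of("trim_center",p),bot.get_obs()["contact_force"])
```

```text
[] [ 0.13342566 -0.26957793  0.09176964]
```

View pics/w2.png

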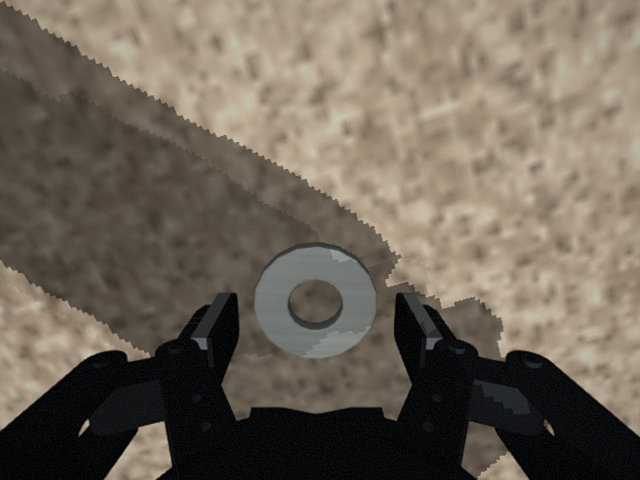

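The ring, centred at (316,302), lies between the pads with about 20 px to spare each side. Next I lower in small steps until the tips touch the worktop.

Run:
```python
from h import *
p=shot("wrist"); print(at_z(p,[316,301],.008)); plan(at_z(p,[316,301],.008))
```

```text
[0.43287296 0.29206235 0.008     ]
shift [ 2.9 -0.2  1.6] turn z None ytool 1.253
```

>>> {"op": "jog_arm", "data": {
  "motion": [
    [0,0,0,0,0,2,66],
    [0,0,0,0,0,4,66],
    [0,0,0,0,0,6,66],
    [0,0,0,0,0,8,66],
    [0,0,0,0,0,10,66],
    [0,0,0,0,0,10,66]
  ]
}}

```text
t: 4.08
eef_pos: [0.4347, 0.2905, -0.0019]
tool_rot: [-0.0, 0.158, 0.987, -0.0]
contact_force: [0.3, 0.5, 0.1]
gripper_width: 0.773
grasp_force: 0.0
```

>>> {"op": "jog_arm", "data": {
  "motion": [
    [0,0,0,2,0,1,66],
    [0,0,0,2,0,2,66],
    [0,0,0,2,0,3,66],
    [0,0,0,2,0,3,66],
    [0,0,0,2,0,3,66]
  ]
}}

```text
t: 4.7
eef_pos: [0.433, 0.2912, -0.0047]
tool_rot: [0.0, 0.158, 0.987, 0.0]
contact_force: [-0.3, 1.1, -0.7]
gripper_width: 0.771
grasp_force: 0.0
```

>>> {"op": "jog_arm", "data": {
  "motion": [
    [0,0,0,0,0,1,66],
    [0,0,0,0,0,2,66],
    [0,0,0,0,0,3,66],
    [0,0,0,0,0,3,66]
  ]
}}

```text
t: 5.2
eef_pos: [0.433, 0.2913, -0.0066]
tool_rot: [-0.0, 0.158, 0.987, 0.0]
contact_force: [-3.8, -2.2, 16.2]
gripper_width: 0.779
grasp_force: 8.0
```

>>> {"op": "jog_arm", "data": {
  "motion": [
    [0,0,0,0,0,-4.5,66],
    [0,0,0,0,0,-4.5,54],
    [0,0,0,0,0,-4.5,50],
    [0,0,0,0,0,-4.5,50],
    [0,0,0,0,0,-4.5,50],
    [0,0,0,0,0,-4.5,50]
  ],
  "grip_force": 50
}}

```text
t: 5.95
eef_pos: [0.4333, 0.2915, -0.002]
tool_rot: [0.0, 0.158, 0.987, 0.0]
contact_force: [-3.1, -1.5, 17.4]
gripper_width: 0.629
grasp_force: 49.0
```

>>> {"op": "jog_arm", "data": {
  "motion": [
    [0,0,0,0,0,-10,50],
    [0,0,0,0,0,-40,50],
    [0,0,0,0,0,-90,50],
    [0,0,0,0,0,-135,50],
    [0,0,0,0,0,-155,50],
    [0,0,0,0,0,-155,50],
    [0,0,0,0,0,-155,50]
  ]
}}

```text
t: 6.82
eef_pos: [0.4322, 0.2907, 0.1507]
tool_rot: [-0.001, 0.158, 0.987, -0.001]
contact_force: [0.2, 0.4, -0.3]
gripper_width: 0.622
grasp_force: 52.6
```

Run:
```python
from h import *
p=shot("wrist"); save(p,"w3.png"); print(bot.tip_of("trim_center",p),bot.get_obs()["gripper_width"])
# over the hob, 70mm along tool -x (view side ahead)
plan([.442-.06,0.02,.17],np.pi/2-.32)
plan([.442,0.0,.17],np.pi/2-.32)
```

```text
[] 0.6246204927720282
shift [ -36.9 -272.8  -19. ] turn z 0.0022656071041395887 ytool 1.2531
shift [-100.1 -273.   -19.1] turn z 0.0022656071041395887 ytool 1.2531
```

View pics/w3.png

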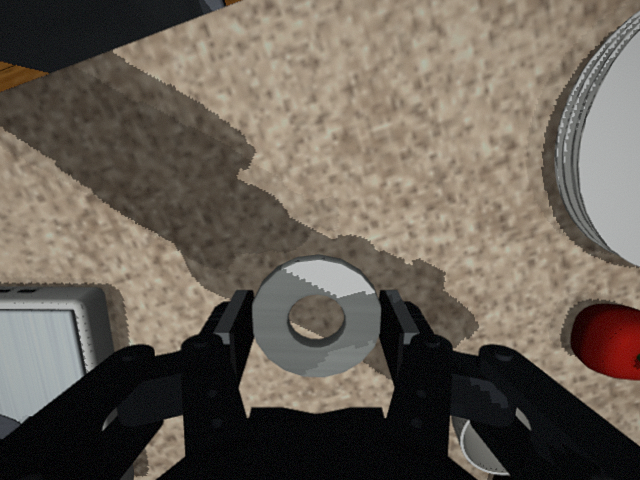

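The ring is held level between the pads, top face centred near (317,315). Next I move beyond the spindle so the wrist camera sees it clear of the ring.

>>> {"op": "jog_arm", "data": {
  "motion": [
    [0,0,0,-20,-34,-3,50],
    [0,0,0,-45,-77,-6,50],
    [0,0,0,-70,-120,-10,50],
    [0,0,0,-95,-162,-14,50],
    [0,0,0,-120,-205,-17,50],
    [0,0,0,-145,-247,-19,50],
    [0,0,0,-160,-273,-19,50],
    [0,0,0,-160,-273,-19,50],
    [0,0,0,-160,-273,-19,50]
  ]
}}

```text
t: 8.05
eef_pos: [0.499, -0.0173, 0.17]
tool_rot: [-0.001, 0.158, 0.987, -0.0]
contact_force: [0.3, -0.8, -0.6]
gripper_width: 0.623
grasp_force: 52.7
```

Run:
```python
from h import *
p=shot("wrist"); save(p,"w4.png"); T=TT(bot.get_obs())
for n,z in [("spindle_tip",.078),("burner",.05),("hob",0)]:
  for r in bot.tip_of(n,p)[:2]: print(n,r,at_z(p,r["xy"],z))
X=at_z(p,[317,315],T[2,3]+.010); print(T[:3,3],"ring",X, (T[:3,:3].T@(X-T[:3,3])))
```

```text
spindle_tip {'xy': [310.3, 152.5], 'score': 0.51} [ 0.43745794 -0.00146399  0.078     ]
hob {'xy': [311.1, 150.1], 'score': 0.75} [ 0.43840133 -0.00247671  0.        ]
[ 0.49913357 -0.01687792  0.17012862] ring [ 0.49694515 -0.01645376  0.18012862] [ 0.0022259  -0.00027907 -0.00999683]
```

View pics/w4.png

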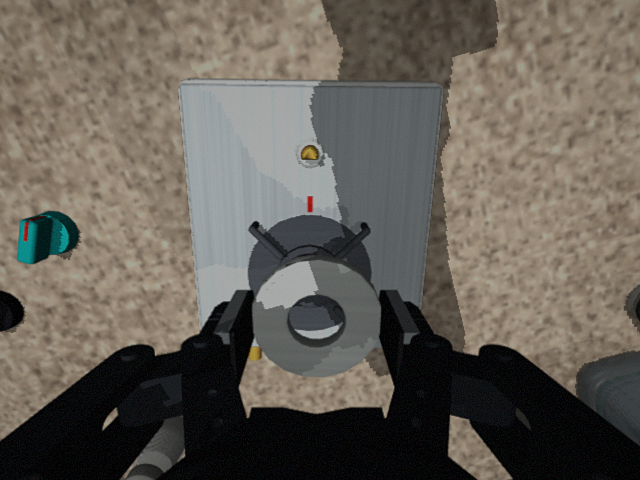

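Spindle at (310,153) and red mark at (310,204), directly below it in the picture, so the tool's axes already match the hob. The ring is still held at (317,315).

Run:
```python
from h import *
p=shot("wrist"); T=TT(bot.get_obs())
g=p["pixels"][125:180,280:340].astype(int); m=(g[...,0]-g[...,2]>60)&(g[...,0]>80)
ys,xs=np.nonzero(m); print("gold",xs.min()+280,xs.max()+280,ys.min()+125,ys.max()+125,xs.mean()+280,ys.mean()+125)
g=p["pixels"][190:220,295:325].astype(int); m=(g[...,0]-g[...,2]>60)
ys,xs=np.nonzero(m); M=at_z(p,[xs.mean()+295,ys.mean()+190],.05); print(M)
S=at_z(p,[310.3,152.5],.078); d=M-S; print("yaw",np.arctan2(d[1],d[0]),"dist",np.hypot(*d[:2]))
print(T[:3,:3].T@(S-np.array([.49695,-.01645,.18]))*1000)
for e in [.029,.031]: 
  print(proj(p,[.4375,-.0015,.078]))
```

```text
gold 301 316 146 158 308.29605263157896 152.21052631578948
[ 0.47372953 -0.01448487  0.05      ]
yaw -0.35773056018683086 dist 0.038228451638640686
[ 60.84028475  -3.77152466 102.02099986]
[309.50225915 152.05662749]
[309.50225915 152.05662749]
```

>>> {"op": "jog_arm", "data": {
  "motion": [
    [0,0,0,30,-2,0,50],
    [0,0,0,60,-3.5,0,50],
    [0,0,0,60,-3.5,40,50],
    [0,0,0,60,-3.5,75,50],
    [0,0,0,60,-3.5,85,50],
    [0,0,0,60,-3.5,85,50],
    [0,0,0,60,-3.5,85,50]
  ]
}}

```text
t: 9.18
eef_pos: [0.4425, -0.0026, 0.0868]
tool_rot: [0.001, 0.158, 0.987, 0.0]
contact_force: [-1.1, -0.9, -1.0]
gripper_width: 0.628
grasp_force: 52.7
```

Run:
```python
from h import *
p=shot("wrist"); s=shot("side"); print(bot.get_obs()["eef_pos"])
a=cv2.resize(p["pixels"][230:400,230:400],(400,400)); x,y=proj(s,[.438,-.002,.08]).astype(int)
b=cv2.resize(s["pixels"][y-35:y+35,x-35:x+35],(400,400),interpolation=2)
cv2.imwrite("pics/m5.png",cv2.cvtColor(np.hstack([a,b]),cv2.COLOR_RGB2BGR))
```

```text
[ 0.44244787 -0.00258048  0.08683657]
```

View pics/m5.png

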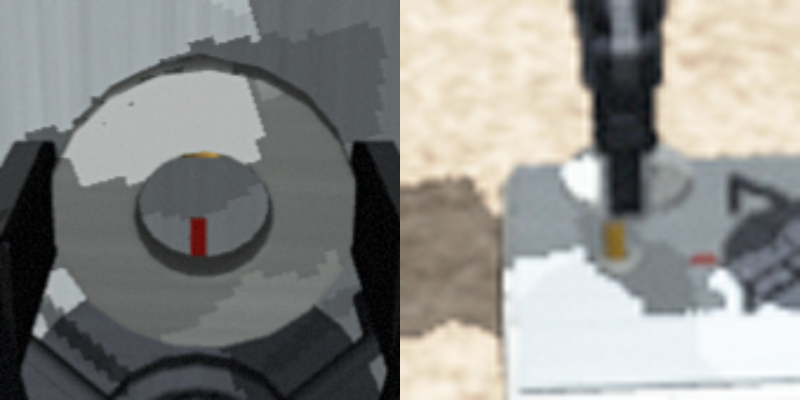

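Run:
```python
from h import *
p=shot("wrist"); T=TT(bot.get_obs()); f=lambda x,y:[230+x*.425,230+y*.425]
g=p["pixels"][285:305,300:335].astype(int); m=(g[...,0]-g[...,2]>50); ys,xs=np.nonzero(m); print(len(ys),xs.min()+300,xs.max()+300,ys.min()+285,ys.max()+285)
E=at_z(p,[xs.mean()+300,ys.max()+285.5],.078)
z=T[2,3]+.010
hole=(at_z(p,f(203,153),z)+0)  # robot-side rim of the hole top... 
l=at_z(p,f(134,212),z); r=at_z(p,f(272,212),z)
o1=at_z(p,f(52,215),z);o2=at_z(p,f(355,215),z)
t=lambda X:(T[:3,:3].T@(X-T[:3,3])*1000).round(1)
print("edge",t(E),"rim",t(hole),"l r",t(l),t(r),"outer",t(o1),t(o2))
```

```text
19 312 322 295 296
edge [1.5 0.4 8.7] rim [ 11.   -0.1 -10. ] l r [ -0.4 -12.3 -10. ] [ -0.4  12.2 -10. ] outer [ -1.  -26.8 -10. ] [ -0.9  26.9 -10. ]
```

>>> {"op": "jog_arm", "data": {
  "motion": [
    [0,0,0,4.5,0,0,50],
    [0,0,0,4.5,0,0,50],
    [0,0,0,4.5,0,8,50],
    [0,0,0,4.5,0,16,50],
    [0,0,0,4.5,0,24,50],
    [0,0,0,4.5,0,28,50],
    [0,0,0,4.5,0,28,50]
  ]
}}

```text
t: 10.2
eef_pos: [0.4369, -0.0014, 0.0574]
tool_rot: [-0.0, 0.158, 0.987, -0.0]
contact_force: [0.2, -0.1, -0.7]
gripper_width: 0.623
grasp_force: 52.7
```

Run:
```python
from h import *
p=shot("wrist"); s=shot("side"); print(bot.get_obs()["eef_pos"])
a=cv2.resize(p["pixels"][230:400,230:400],(400,400)); x,y=proj(s,[.438,-.002,.08]).astype(int)
b=cv2.resize(s["pixels"][y-35:y+35,x-35:x+35],(400,400),interpolation=2)
cv2.imwrite("pics/m6.png",cv2.cvtColor(np.hstack([a,b]),cv2.COLOR_RGB2BGR))
```

```text
[ 0.43732431 -0.00133048  0.05782213]
```

View pics/m6.png

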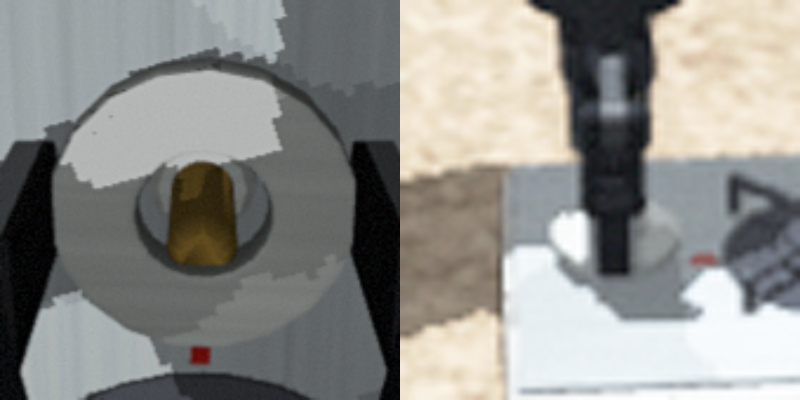

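The spindle now stands inside the ring's hole, laterally centred, with the red mark straight below it at crop (200,355). I press down in small steps.

>>> {"op": "jog_arm", "data": {
  "motion": [
    [0,0,0,0,0,3,50],
    [0,0,0,0,0,6,50],
    [0,0,0,0,0,8,50],
    [0,0,0,0,0,9,50],
    [0,0,0,0,0,9,50],
    [0,0,0,0,0,9,50]
  ]
}}

```text
t: 11.05
eef_pos: [0.4373, -0.0013, 0.0488]
tool_rot: [0.0, 0.158, 0.987, 0.0]
contact_force: [-0.1, 0.3, 0.1]
gripper_width: 0.625
grasp_force: 52.7
```

>>> {"op": "jog_arm", "data": {
  "motion": [
    [0,0,0,0,0,1,50],
    [0,0,0,0,0,2,50],
    [0,0,0,0,0,3,50],
    [0,0,0,0,0,3,50],
    [0,0,0,0,0,3,50]
  ]
}}

```text
t: 11.68
eef_pos: [0.4375, -0.0013, 0.0479]
tool_rot: [0.0, 0.159, 0.987, 0.001]
contact_force: [-10.6, 0.0, 37.0]
gripper_width: 0.626
grasp_force: 56.8
```

>>> {"op": "jog_arm", "data": {
  "motion": [
    [0,0,0,1,0,0,50],
    [0,0,0,1,0,0,50],
    [0,0,0,1,0,0,50]
  ]
}}

```text
t: 12.05
eef_pos: [0.4375, -0.0012, 0.0479]
tool_rot: [0.001, 0.159, 0.987, 0.001]
contact_force: [-7.6, -2.4, 33.0]
gripper_width: 0.628
grasp_force: 56.4
```

>>> {"op": "jog_arm", "data": {
  "motion": [
    [0,0,0,0,0,-2,50],
    [0,0,0,0,0,-2,68],
    [0,0,0,0,0,-2,70],
    [0,0,0,0,0,-2,70],
    [0,0,0,0,0,-20,70],
    [0,0,0,0,0,-70,70],
    [0,0,0,0,0,-100,70],
    [0,0,0,0,0,-100,70]
  ]
}}

```text
t: 13.05
eef_pos: [0.4379, -0.0007, 0.1476]
tool_rot: [0.002, 0.158, 0.987, 0.001]
contact_force: [-0.3, -1.0, -0.6]
gripper_width: 0.821
grasp_force: 0.0
```

Run:
```python
from h import *
p=shot("wrist"); s=shot("side"); print(bot.get_obs()["eef_pos"],bot.tip_of("trim_center",p)[:1],bot.tip_of("spindle_tip",p)[:1])
a=cv2.resize(p["pixels"][200:330,250:380],(400,400),interpolation=2); x,y=proj(s,[.438,-.002,.06]).astype(int); print(x,y)
b=cv2.resize(s["pixels"][y-35:y+35,x-35:x+35],(400,400),interpolation=2)
cv2.imwrite("pics/m7.png",cv2.cvtColor(np.hstack([a,b]),cv2.COLOR_RGB2BGR))
plan([.487,-.334,.17]);
```

```text
[ 0.43599994 -0.00086419  0.14545585] [{'xy': [316.3, 246.3], 'score': 0.67}] [{'xy': [312.5, 260.7], 'score': 0.83}]
285 260
shift [-153.  -300.2  -25.2] turn z None ytool 1.2531
```

View pics/m7.png

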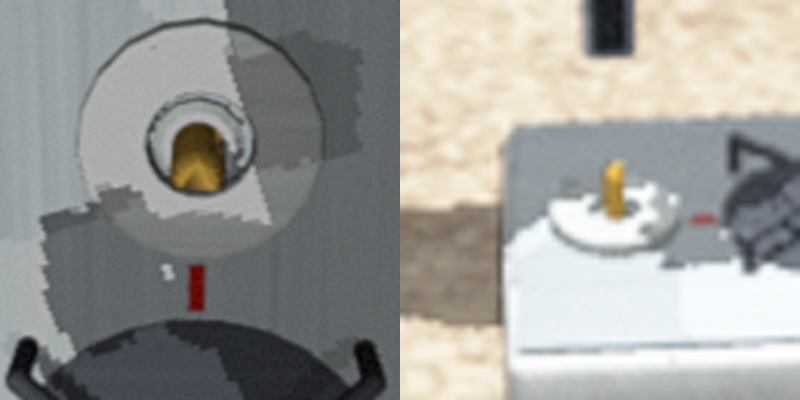

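The ring lies flat round the boss, centred at wrist px (315,245), with the boss visible inside its hole and the red mark at (314,293). The fingers are clear. Next I measure the spindle from here and go to the knob.

Run:
```python
from h import *
p=shot("wrist"); T=TT(bot.get_obs()); c=lambda x,y:[250+x*.325,200+y*.325]
g=p["pixels"][230:270,295:335].astype(int); m=(g[...,0]-g[...,2]>50); ys,xs=np.nonzero(m); print(xs.min()+295,xs.max()+295,ys.min()+230,ys.max()+230)
for r in (ys.min(),(ys.min()+ys.max())//2,ys.max()-4,ys.max()-2,ys.max()): print(r+230,xs[ys==r].min()+295,xs[ys==r].max()+295)
print("ring top centre",at_z(p,c(201,140),.058),"S",at_z(p,[312.5,260.7],.078),"S mine",at_z(p,c(197,176),.078),T[:3,3])
g=p["pixels"][280:305,300:330].astype(int); m=(g[...,0]-g[...,2]>50); ys,xs=np.nonzero(m);M=at_z(p,[xs.mean()+300,ys.mean()+280],.05);print("mark",M)
```

```text
308 324 247 267
247 315 316
257 309 320
263 308 324
265 308 323
267 318 322
ring top centre [ 0.43255553 -0.00108868  0.058     ] S [ 0.43564891 -0.00387032  0.078     ] S mine [ 0.43375174 -0.00224146  0.078     ] [ 0.4354087  -0.00107866  0.14471967]
mark [ 0.47303436 -0.01428941  0.05      ]
```

>>> {"op": "jog_arm", "data": {
  "motion": [
    [0,0,0,-25,-50,-20,85],
    [0,0,0,-50,-100,-40,85],
    [0,0,0,-76,-150,-40,85],
    [0,0,0,-102,-200,-40,85],
    [0,0,0,-128,-250,-40,85],
    [0,0,0,-153,-300,-40,85],
    [0,0,0,-153,-300,-25,85],
    [0,0,0,-153,-300,-25,85]
  ]
}}

```text
t: 14.3
eef_pos: [0.4865, -0.3326, 0.1683]
tool_rot: [-0.002, 0.158, 0.987, 0.001]
contact_force: [-0.2, 0.3, 0.2]
gripper_width: 0.998
grasp_force: 0.0
```

Run:
```python
from h import *
p=shot("wrist"); print(bot.get_obs()["eef_pos"])
for r in bot.tip_of("knob_center",p): print(r,at_z(p,r["xy"],.018))
# red pointer near the darkest
g=p["pixels"].astype(int); m=(g[...,0]-g[...,2]>60)&(g[...,0]-g[...,1]>60)
n,l,st,ce=cv2.connectedComponentsWithStats(m.astype(np.uint8)); 
for i in range(1,n):
  if st[i,4]>15: print(st[i],ce[i],at_z(p,ce[i],.036))
cv2.imwrite("pics/w8.png",cv2.cvtColor(p["pixels"][80:380,120:520],cv2.COLOR_RGB2BGR))
```

```text
[ 0.48717977 -0.33209655  0.16917861]
{'xy': [404.8, 131.4], 'score': 0.91} [ 0.43441959 -0.24215636  0.018     ]
{'xy': [299.2, 122.7], 'score': 0.82} [ 0.4022478  -0.31908785  0.018     ]
{'xy': [318.0, 227.5], 'score': 0.58} [ 0.48718078 -0.33134605  0.018     ]
[409 107  11  23  72] [414.19444444 117.88888889] [ 0.42636153 -0.23749761  0.036     ]
[296 129   9  22  63] [299.80952381 139.28571429] [ 0.41438887 -0.32190398  0.036     ]
[309 235  11  18  78] [314.23076923 243.61538462] [ 0.49470457 -0.33710274  0.036     ]
```

View pics/w8.png

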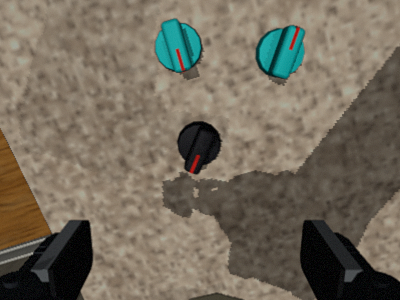

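The black knob is at full px (319,225), its red pointer at (314,244) running down and slightly left, towards the burner side. The teal ones are at (299,123) and (402,131), left alone.

```bash
cat > red.py <<'E'
from h import *
def red(p,box,z):
    x0,y0,x1,y1=box; g=p["pixels"][y0:y1,x0:x1].astype(int); m=(g[...,0]-g[...,2]>45)&(g[...,0]-g[...,1]>45)
    ys,xs=np.nonzero(m); P=np.array([at_z(p,[a+x0,b+y0],z)[:2] for a,b in zip(xs,ys)]); c=P.mean(0); d=np.linalg.svd(P-c)[2][0]
    return c,np.arctan(d[1]/d[0]),np.sort((P-c)@d)[[0,-1]],len(P)
E
python3 - <<'E'
from red import *
p=shot("wrist"); r=red(p,[300,225,335,265],.036); print(r)
g=p["pixels"][190:265,285:350].max(2); m=(g<50).astype(np.uint8)
n,l,st,ce=cv2.connectedComponentsWithStats(m); 
for i in range(1,n): 
  if st[i,4]>100: print(st[i]+[285,190,0,0,0],ce[i]+[285,190])
b=[(i+285,) for i in []]
for x,y,z in [(319,224,.0135),(318,227.5,.018)]: print(at_z(p,[x,y],z))
c,a=r[0],r[1]; 
for L in (.011,.013): print("centre from red",L,c-L*np.array([np.cos(a),np.sin(a)]))
plan([.487,-.332,.17],a+np.pi/2)
E
```

```text
(array([ 0.49461225, -0.33724553]), np.float64(-0.7047303165351556), array([-0.00813921,  0.00843179]), 84)
[ 296  200   44   52 1504] [317.18151596 221.84175532]
[ 0.48766981 -0.32962056  0.0135    ]
[ 0.48928735 -0.33107852  0.018     ]
centre from red 0.011 [ 0.48623261 -0.33011942]
centre from red 0.013 [ 0.48470903 -0.32882376]
shift [ 1.1 -0.2  0.5] turn z 0.38891494630644363 ytool 1.255
```

>>> {"op": "jog_arm", "data": {
  "motion": [
    [0,0,0.13,0.5,1.3,20,45],
    [0,0,0.26,0.5,1.3,60,45],
    [0,0,0.389,0.5,1.3,100,45],
    [0,0,0.389,0.5,1.3,115,45],
    [0,0,0.389,0.5,1.3,115,45],
    [0,0,0.389,0.5,1.3,115,45]
  ]
}}

```text
t: 15.2
eef_pos: [0.4888, -0.3329, 0.0574]
tool_rot: [0.001, 0.345, 0.938, -0.0]
contact_force: [-0.2, -0.7, 0.1]
gripper_width: 0.527
grasp_force: 0.0
```

Run:
```python
from red import *
p=shot("wrist"); T=TT(bot.get_obs()); print(T[:3,3])
g=p["pixels"].astype(int); m=(g[...,0]-g[...,2]>45)&(g[...,0]-g[...,1]>45); m[:200]=0;m[:,:270]=0;m[:,370:]=0
n,l,st,ce=cv2.connectedComponentsWithStats(m.astype(np.uint8))
for i in range(1,n):
  if st[i,4]>15: print(st[i],ce[i])
i=1+np.argmax(st[1:,4]); x,y,w,h=st[i,:4]; r=red(p,[x-2,y-2,x+w+2,y+h+2],.036); print(r)
c,a=r[0],r[1]; C=c-.0107*np.array([np.cos(a),np.sin(a)]); plan([*C,.017],a+np.pi/2)
print([ (q["xy"],at_z(p,q["xy"],.018)) for q in bot.tip_of("knob_center",p)])
```

```text
[ 0.4888896  -0.33300242  0.05748269]
[316 287   6  29 167] [318.5748503 300.9760479]
(array([ 0.49449259, -0.33719328]), np.float64(-0.70735747131566), array([-0.00771708,  0.00786561]), 167)
shift [ 3.8  0.4 40.5] turn z 0.0015575076725369286 ytool 0.865
[([320.9, 273.1], array([ 0.48929268, -0.33096876,  0.018     ])), ([227.1, 139.2], array([ 0.40542952, -0.32059154,  0.018     ])), ([387.9, 76.1], array([ 0.43393975, -0.24324746,  0.018     ]))]
```

>>> {"op": "jog_arm", "data": {
  "motion": [
    [0,0,0,2.5,0.5,15,45],
    [0,0,0,2.5,0.5,30,45],
    [0,0,0,2.5,0.5,39,45],
    [0,0,0,2.5,0.5,39,30],
    [0,0,0,2.5,0.5,39,12],
    [0,0,0,2.5,0.5,39,5],
    [0,0,0,2.5,0.5,39,5],
    [0,0,0,2.5,0.5,39,5]
  ],
  "grip_force": 60
}}

```text
t: 16.3
eef_pos: [0.4864, -0.3304, 0.017]
tool_rot: [0.0, 0.346, 0.938, 0.0]
contact_force: [-0.6, 1.0, 0.8]
gripper_width: 0.148
grasp_force: 59.5
```

>>> {"op": "jog_arm", "data": {
  "motion": [
    [0,0,0,0,0,-40,5],
    [0,0,0,0,0,-95,5],
    [0,0,-0.1,20,24,-133,5],
    [0,0,-0.2,53,65,-133,5],
    [0,0,-0.3,86,106,-133,5],
    [0,0,-0.382,120,148,-133,5],
    [0,0,-0.382,155,191,-133,5],
    [0,0,-0.382,185,228,-133,5],
    [0,0,-0.382,195,240,-133,5],
    [0,0,-0.382,195,240,-133,5]
  ]
}}

```text
t: 17.55
eef_pos: [0.4938, -0.0207, 0.1498]
tool_rot: [0.0, 0.161, 0.987, 0.0]
contact_force: [-0.6, 0.0, -1.2]
gripper_width: 0.149
grasp_force: 59.4
```

```bash
cat > meas.py <<'E'
from red import *
def tool_at(p,xy,z):
    u=cv2.undistortPoints(np.array([[xy]],float),np.array(p["camera_matrix"]),np.array(p["distortion"]))[0,0]
    W=np.array(p["tool_from_camera"]); d=W[:3,:3]@[u[0],u[1],1]; c=W[:3,3]; return ((c+d*(z-c[2])/d[2])*1000).round(1)
def reds(p):
    g=p["pixels"].astype(int); m=(g[...,0]-g[...,2]>40)&(g[...,0]-g[...,1]>40); m[:,:270]=0;m[:,370:]=0
    n,l,st,ce=cv2.connectedComponentsWithStats(m.astype(np.uint8)); return [(st[i],ce[i]) for i in range(1,n) if st[i,4]>15]
E
python3 - <<'E'
from meas import *
p=shot("wrist"); save(p,"w9.png"); o=bot.get_obs(); z=np.mean([bot.get_obs()["eef_pos"][2] for _ in range(3)]); print(o["eef_pos"],o["gripper_width"])
for s,c in reds(p):
    print(s,c)
    if c[1]<250: print("mark",tool_at(p,c,z-.05))
    else:
        x,y,w,h=s[:4]; print("red cen",tool_at(p,c,-.019),"ends",tool_at(p,[c[0],y],-.019),tool_at(p,[c[0],y+h],-.019))
for n,zz in [("spindle_tip",z-.078),("knob_center",-.001),("trim_center",z-.054)]:
    for r in bot.tip_of(n,p)[:2]: print(n,np.round(r["xy"],1),round(r["score"],2),tool_at(p,r["xy"],zz))
print(p["pixels"][220:330:4,318].tolist())
g=p["pixels"][100:240,270:350].astype(int); m=(g[...,0]-g[...,2]>50)&(g[...,1]-g[...,2]>25); ys,xs=np.nonzero(m); print("gold",xs.min()+270,xs.max()+270,ys.min()+100,ys.max()+100,len(xs))
E
```

```text
[ 0.49377021 -0.02213531  0.14989432] 0.14030742876796795
[313 206   6  18 105] [315.47619048 214.58095238]
mark [21.  -0.8 99.9]
[313 337   7  35 240] [316.0125     353.79583333]
red cen [-10.2  -0.2 -19. ] ends [ -2.6  -0.2 -19. ] [-18.7  -0.2 -19. ]
spindle_tip [320.1 163. ] 0.82 [58.2  2.  71.9]
knob_center [316.8 312.1] 0.9 [-1.2  0.1 -1. ]
knob_center [ 29.9 247. ] 0.73 [  28.8 -119.    -1. ]
trim_center [318.5 156.8] 0.76 [60.4  1.2 95.9]
[[161, 104, 106], [159, 168, 171], [65, 68, 75], [66, 72, 78], [67, 70, 74], [68, 72, 75], [68, 70, 76], [69, 71, 78], [45, 47, 51], [4, 5, 11], [3, 6, 6], [0, 2, 3], [19, 16, 18], [0, 1, 2], [7, 12, 6], [13, 9, 8], [0, 2, 7], [11, 14, 15], [21, 19, 23], [27, 22, 27], [17, 15, 22], [23, 20, 24], [16, 20, 26], [2, 10, 9], [13, 12, 14], [15, 14, 15], [17, 13, 13], [13, 15, 13]]
gold 307 324 153 167 209
```

>>> {"op": "jog_arm", "data": {
  "motion": [
    [0,0,0,30,-0.2,0,5],
    [0,0,0,58,-0.5,0,5],
    [0,0,0,58,-0.5,30,5],
    [0,0,0,58,-0.5,50,5],
    [0,0,0,58,-0.5,53,5],
    [0,0,0,58,-0.5,53,5],
    [0,0,0,58,-0.5,53,5]
  ]
}}

```text
t: 18.62
eef_pos: [0.4394, -0.0035, 0.0975]
tool_rot: [0.001, 0.162, 0.987, 0.0]
contact_force: [-0.1, -0.0, -0.8]
gripper_width: 0.147
grasp_force: 59.4
```

>>> {"op": "jog_arm", "data": {
  "motion": [
    [0,0,0,0,0,2,5],
    [0,0,0,0,0,4,5],
    [0,0,0,0,0,5,5],
    [0,0,0,0,0,5,5]
  ]
}}

```text
t: 19.12
eef_pos: [0.4386, -0.0031, 0.0917]
tool_rot: [-0.0, 0.162, 0.987, 0.0]
contact_force: [0.2, 0.1, -0.6]
gripper_width: 0.147
grasp_force: 59.4
```

>>> {"op": "jog_arm", "data": {
  "motion": [
    [0,0,0,0,0,2,5],
    [0,0,0,0,0,4,5],
    [0,0,0,0,0,6,5],
    [0,0,0,0,0,7,5],
    [0,0,0,0,0,7,5]
  ]
}}

```text
t: 19.75
eef_pos: [0.4387, -0.003, 0.0847]
tool_rot: [-0.0, 0.162, 0.987, 0.0]
contact_force: [0.0, 1.6, -1.8]
gripper_width: 0.147
grasp_force: 59.3
```

>>> {"op": "jog_arm", "data": {
  "motion": [
    [0,0,0,0,0,2,5],
    [0,0,0,0,0,4,5],
    [0,0,0,0,0,5,5],
    [0,0,0,0,0,5,5],
    [0,0,0,0,0,5,5]
  ]
}}

```text
t: 20.38
eef_pos: [0.4387, -0.003, 0.0799]
tool_rot: [0.0, 0.162, 0.987, 0.0]
contact_force: [-1.6, 2.5, 3.2]
gripper_width: 0.148
grasp_force: 59.8
```

>>> {"op": "jog_arm", "data": {
  "motion": [
    [0,0,0,0,0.4,1,5],
    [0,0,0,0,0.4,2,5],
    [0,0,0,0,0.4,3,5],
    [0,0,0,0,0.4,4,5],
    [0,0,0,0,0.4,4.5,5],
    [0,0,0,0,0.4,4.5,5],
    [0,0,0,0,0.4,4.5,5]
  ]
}}

```text
t: 21.25
eef_pos: [0.4387, -0.003, 0.0754]
tool_rot: [-0.0, 0.162, 0.987, -0.0]
contact_force: [-3.1, 1.5, 5.7]
gripper_width: 0.146
grasp_force: 60.3
```

>>> {"op": "jog_arm", "data": {
  "motion": [
    [0,0,0,0,0,0.5,5],
    [0,0,0,0,0,1,5],
    [0,0,0,0,0,1.5,5],
    [0,0,0,0,0,1.5,5],
    [0,0,0,0,0,1.5,5]
  ]
}}

```text
t: 21.88
eef_pos: [0.4388, -0.003, 0.0748]
tool_rot: [-0.0, 0.162, 0.987, 0.0]
contact_force: [-7.4, 1.8, 23.5]
gripper_width: 0.144
grasp_force: 62.9
```

>>> {"op": "jog_arm", "data": {
  "motion": [
    [0,0,0,0,0,-0.7,5],
    [0,0,0,0,0,-0.7,5],
    [0,0,0,0,0,-0.7,5]
  ]
}}

```text
t: 22.25
eef_pos: [0.4388, -0.003, 0.0749]
tool_rot: [-0.0, 0.162, 0.987, 0.0]
contact_force: [-3.3, 1.5, 11.3]
gripper_width: 0.151
grasp_force: 61.1
```

Run:
```python
from meas import *
p=shot("wrist")
for s,c in reds(p): print(s,c)
o=bot.get_obs(); print(o["eef_pos"],o["contact_force"],o["gripper_width"])
```

```text
[313 337   7  35 244] [316.01229508 354.06967213]
[ 0.43876197 -0.00295397  0.07488849] [-3.672693    0.63369155 12.0045872 ] 0.14928472521285097
```

The knob hasn't shifted in the grip: its red pointer is at px (316,354), as before insertion. The spindle is at its stop with about 11 N on it.

```bash
python3 -c "
from station import bot
print(bot.hand_in())"
```

```text
the job is handed in; nothing more can be done
None
```

I handed the job in at about 22 s, with no verdict returned. The trim ring sits flat round the spindle. The knob is home with its pointer to the burner, held pressed to the spring's stop at about 11 N.

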